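# Flip through the finish samples to show the blue board

### The arm

A 6-joint arm with a two-finger parallel gripper is mounted at the origin on the work surface. World frame = base frame: x ahead of the robot, y to its left, z up, the work surface at z = 0. Lengths are in m, angles in rad, forces in N, time in s.
With the tool pointing down it reaches from about 0.375 to 0.9 m from the base axis. Payload 3.1 kg.
Tool frame: the origin (TCP) lies at the very end of the fingers, on their centre line; the grasp point (between the pads) lies 19 mm behind it; z points along the fingers, y is the line along which they close (so a half turn about z gives the same grasp; the last joint's range is limited). The gripper opens to 85 mm and grips with 20 to 120 N. Pads are 22 mm wide; open, the fingers measure 114 mm over their backs; the gripper's body (76 mm by 85 mm) begins 54 mm behind the grasp point. The pads swing forward as they close: fully open they stand 13 mm farther back than shut.
Start: joints at [1.008, 0.527, 1.433, -0, 1.181, -0.178], TCP at [0.234, 0.58, 0.231] pointing down, gripper open.
Joint ranges: [-3.08, 3.08], [-0.75, 2.2], [0.22, 2.44], [-1.43, 4.57], [0, 2.65], [-2.85, 2.85]. Speed limits (rad/s): [2.79, 2.79, 3.14, 3.14, 3.14, 3.14].

### API

Orientations are given as a unit quaternion [x, y, z, w].
In Python, from station import manip, vision gives the robot as it stands.
- The arm moves only by the tool drive_tool, never from a script. Its argument "deltas" is a list that holds one entry, the list of rows, each a list of 4 numbers: the shift along the tool's x, y, z in mm, then the turn about the tool's z in rad. A call has 1 to 5 rows; each row is the pose to reach, as a shift and turn from the pose commanded when the call began, along the tool's axes at that moment; what a row does not reach only later rows make up. A row lasts 1/12 s, in which the tool goes at most 41.7 mm and 7.16 degrees, less where a joint would pass 70% of its speed; a pose out of reach is approached as far as the arm can. A call with a gripper value outside its range is refused whole. "jaw" is the finger opening in mm, from 0 to 85.4, set as the call begins (left out, the last holds). The fingers move at their own pace and stop on an object; "force" is the grip in N (left out, the last holds). Time passes only in rows, so rows that repeat a pose let the fingers close. It gives the time, the measured TCP pose, the force, the opening and the grip force at its end, in the units of the state.
- manip.sense(): the state, without advancing time (a new reading comes with each control period).
- vision.snapshot(name): name is "scene" or "side" or "wrist"; returns the picture (480x640x3 uint8, red, green, blue); there is no depth.
- vision.camera_model(name): a dict with "camera_matrix" (3x3 intrinsics, pixels), "rvec" (rotation vector, rad) and "tvec" (3), from world to camera coordinates, as OpenCV has them. Camera axes: x right, y down, z forward; pixel columns grow to the right and rows downward; lengths in m; the calibration is good to about 2 mm. A picture is of the moment at which its call begins: read the wrist's pose just before it. camera_model takes no time and is no camera call; for the wrist camera it gives the pose at the moment of the call.
- manip.sign_off(): hands the job in; it is judged then, once.
The state is a dict: "t": time; "q": joint angles; "qd": joint speeds; "tau": joint torques, N m; "tcp_pos": TCP position; "tool_rot": TCP orientation; "force": force on the tool from outside, world axes, zero at the start; "ft_torque": the same for the moment, N m; "finger_gap": opening from 0.0 (shut) to 1.0 (fully open); "gripper_force": force on a finger pad.
Only numpy, scipy, OpenCV 4.12 (cv2) and the standard library are available. Lean on these libraries where they do the work, as an engineer would, in place of code of your own. Each camera call takes 0.05 s, during which the arm holds its last target. There are 200 camera calls.

### The job

The customer on the far side of the bench wants to see the blue finish sample: with a fingertip, push over each board that stands in front of it in the sample stand (on the customer's side), so that it tips forward and rests leaning towards the customer in its own groove. Leave the blue board and any boards behind it leaning back towards the robot. Only push the boards, do not pick any up, and leave the things around the stand where they are.

Things in the scene. Friction and masses are not known exactly. Their poses are not given: they have to be found in the camera images.
- stand: wooden stand fixed to the bench, 262 long (x), 150 wide (y), 44 mm high. Origin: centre of underside; x points to its front (customer's side). Four V-grooves run along y at x = 99 (front), 33, -33, -99 mm, a board in each. Groove floor: 12 mm above bench, 7 mm wide; sides 32 mm tall, sloping out 22 degrees, so boards rest leaning back or forward
- stand_front (a point): middle of the top of the dark wooden strip with two brass screws that marks the stand's front end, on the customer's side, 134 mm ahead of the stand's origin and 44 mm above the bench. Between neighbouring boards leaning the same way there is a level gap of 56 mm; boards have a paler band near the top of both faces
- white_board: loose white board, 150 wide, 9 thick, 120 mm tall, 0.1 kg, in any groove. Origin: middle of underside; z up to its top edge, y along width, x through thickness to the stand's front. Leans back 22 degrees at first (top edge 125 mm above bench, 45 mm behind its foot); tipped over it leans 22 degrees forward. Under 1 N at the top turns it about its foot; past upright it falls by itself
- blue_board: loose dark blue board, 150 wide, 9 thick, 120 mm tall, 0.1 kg, in any groove. Origin: middle of underside; z up to its top edge, y along width, x through thickness to the stand's front. Leans back 22 degrees at first (top edge 125 mm above bench, 45 mm behind its foot); tipped over it leans 22 degrees forward. Under 1 N at the top turns it about its foot; past upright it falls by itself
- walnut_board: loose dark walnut brown board, 150 wide, 9 thick, 120 mm tall, 0.1 kg, in any groove. Origin: middle of underside; z up to its top edge, y along width, x through thickness to the stand's front. Leans back 22 degrees at first (top edge 125 mm above bench, 45 mm behind its foot); tipped over it leans 22 degrees forward. Under 1 N at the top turns it about its foot; past upright it falls by itself
- green_board: loose leaf green board, 150 wide, 9 thick, 120 mm tall, 0.1 kg, in any groove. Origin: middle of underside; z up to its top edge, y along width, x through thickness to the stand's front. Leans back 22 degrees at first (top edge 125 mm above bench, 45 mm behind its foot); tipped over it leans 22 degrees forward. Under 1 N at the top turns it about its foot; past upright it falls by itself
- glue_bottle: bystander: white glue bottle with yellow label, 60 mm diameter, 170 mm tall, upright beside the stand (left of it). Origin: centre of its underside
- varnish_tin: bystander: tin with brown label, 86 mm diameter, 100 mm tall, beside the stand (right of it). Origin: centre of its underside
- tack_hammer: bystander: hammer with wooden handle lying on the bench, 260 mm long. Origin: underside
- staple_gun: bystander: chrome staple gun with yellow grip lining, lying on its side beyond the stand, 155 x 90 mm, 30 mm high. Origin: centre of its underside
- scissors: bystander: scissors with orange handles lying on the bench, 210 mm long, 12 mm high. Origin: under the pivot
- pliers: bystander: pliers with red handles lying on the bench, 150 mm long, 18 mm high. Origin: under the pivot

How it is judged:
At the end, for the whole second after the job is handed in: Every board in front of the blue one leans forward by at least 12 degrees; the blue board and every board behind it lean back by at least 12 degrees; all four stand at rest in the stand's grooves, within 40 mm of its middle sideways (angle between blue_board's own x axis and vertical below 1.36 rad and ((x of white_board in the frame of blue_board above 0.03 m and angle between white_board's own x axis and vertical above 1.78 rad) or (x of white_board in the frame of blue_board below -0.03 m and angle between white_board's own x axis and vertical below 1.36 rad)) and ((x of walnut_board in the frame of blue_board above 0.03 m and angle between walnut_board's own x axis and vertical above 1.78 rad) or (x of walnut_board in the frame of blue_board below -0.03 m and angle between walnut_board's own x axis and vertical below 1.36 rad)) and ((x of green_board in the frame of blue_board above 0.03 m and angle between green_board's own x axis and vertical above 1.78 rad) or (x of green_board in the frame of blue_board below -0.03 m and angle between green_board's own x axis and vertical below 1.36 rad)) and z of each of white_board, blue_board, walnut_board, green_board in the frame of stand below 0.025 m and y of white_board in the frame of stand between -0.04 and 0.04 m and linear speed of each of white_board, blue_board, walnut_board, green_board below 0.03 m/s and y of blue_board in the frame of stand between -0.04 and 0.04 m and y of walnut_board in the frame of stand between -0.04 and 0.04 m and y of green_board in the frame of stand between -0.04 and 0.04 m); the robot touches nothing.
It fails at once if a sample board is lifted out of its groove or carried (z of any of white_board, blue_board, walnut_board, green_board in the frame of stand above 0.04 m).
It fails at once if one of the things around the stand is shifted by more than 25 mm or knocked over (distance of any of glue_bottle, varnish_tin, tack_hammer, staple_gun, scissors, pliers from where it was at the start of the episode above 0.025 m or angle between any of glue_bottle, varnish_tin's own z axis and vertical above 0.5 rad).
It also fails if it takes over 56 s, if anything falls off the work surface, if the arm or the gripper's body presses on something with over 40 N, if the wrist force passes 120 N, or if a joint passes its speed limit or range.

## Working session

There is one attempt and no reset: what is moved stays moved. The work goes in short steps, Python scripts to look and compute and a tool call to move; the robot and the scene stay as the last step left them, time stands still between calls to the robot, and variables do not carry over. Pictures are saved under pics/ and viewed, at most 10 in all, crops included, and the job is handed in when it is done.

Besides the shell and the picture viewer there is one more tool, called after "Call:" as name(argument=value, ...) on one line, values as JSON. drive_tool: Moves the arm, as the interface text tells. Its arguments: {"type":"object","properties":{"deltas":{"type":"array"},"jaw":{"type":"number"},"force":{"type":"number"}},"required":["deltas"]}

```bash
mkdir -p pics; python3 - <<'E'
from station import manip, vision
import cv2,numpy as np
s=manip.sense();print(s)
for n in("scene","side"):
    im=vision.snapshot(n);cv2.imwrite(f"pics/{n}0.png",im[:,:,::-1])
    m=vision.camera_model(n);R=cv2.Rodrigues(np.array(m["rvec"],float))[0];print(n,m["camera_matrix"],-R.T@np.array(m["tvec"]).ravel(),R[2])
E
```

```text
{'t': 0.0, 'q': array([ 1.00850278e+00,  5.28501752e-01,  1.43392361e+00,  5.37892531e-06,
        1.18141203e+00, -1.78503546e-01]), 'qd': array([ 4.05692903e-04,  7.24458712e-05,  7.20272230e-04,  7.65178704e-04,
       -7.09826449e-04, -5.73465264e-04]), 'tau': array([ 8.65936217e-04, -4.42336857e+01, -1.78034413e+01, -3.02178414e-04,
        8.44679569e-03, -1.67855268e-05]), 'tcp_pos': array([0.2335999 , 0.57891362, 0.230305  ]), 'tool_rot': array([ 1.90720336e-01,  9.81643771e-01, -1.04535301e-03, -4.08601211e-04]), 'force': array([-1.41786489,  0.11339215,  0.03170224]), 'ft_torque': array([ 0.00162552, -0.0251109 ,  0.00343173]), 'gripper_force': 0.0, 'finger_gap': 0.9994612393677218}
scene [[460.8987393    0.         321.79514084]
 [  0.         460.8987393  231.43433666]
 [  0.           0.           1.        ]] [ 1.32471605 -0.68138183  0.67548044] [-0.63575163  0.54823684 -0.54337486]
side [[462.84777921   0.         313.69533495]
 [  0.         462.84777921 239.63487102]
 [  0.           0.           1.        ]] [-0.07346594 -0.66155438  0.85318224] [ 0.53558906  0.53289427 -0.6551092 ]
```

View pics/scene0.png

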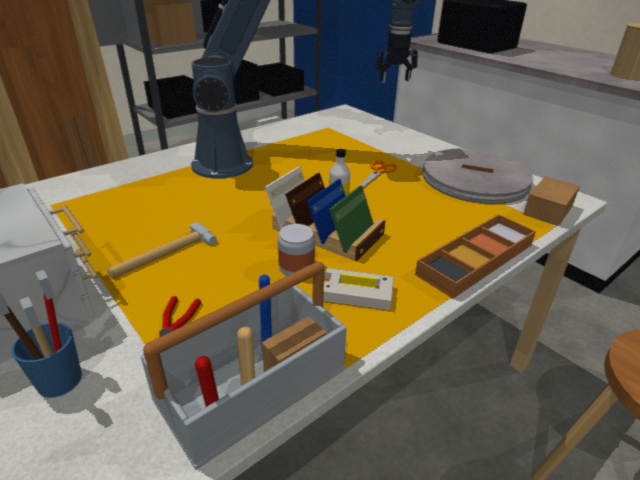

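View pics/side0.png

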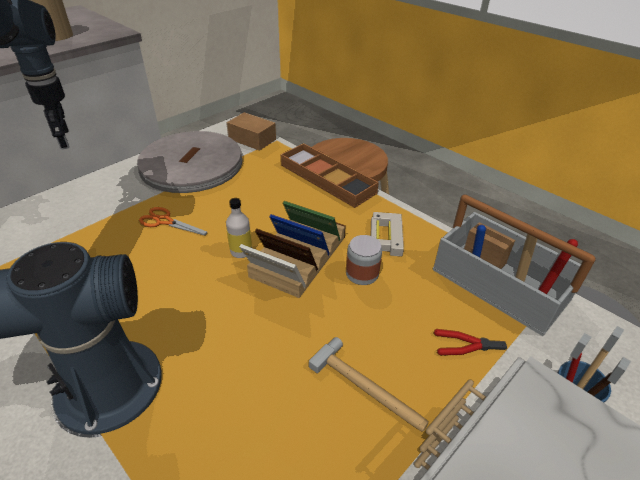

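```bash
python3 - <<'E'
import cv2,numpy as np
a=cv2.imread("pics/scene0.png")[160:280,240:400];b=cv2.imread("pics/side0.png")[190:310,220:380]
cv2.imwrite("pics/c.png",np.hstack([cv2.resize(x,(400,300),interpolation=cv2.INTER_CUBIC) for x in(a,b)]))
cv2.imwrite("pics/c1.png",cv2.resize(a,(800,600),interpolation=cv2.INTER_CUBIC))
cv2.imwrite("pics/c2.png",cv2.resize(b,(800,600),interpolation=cv2.INTER_CUBIC))
E
```

```text
(no output)
```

View pics/c1.png

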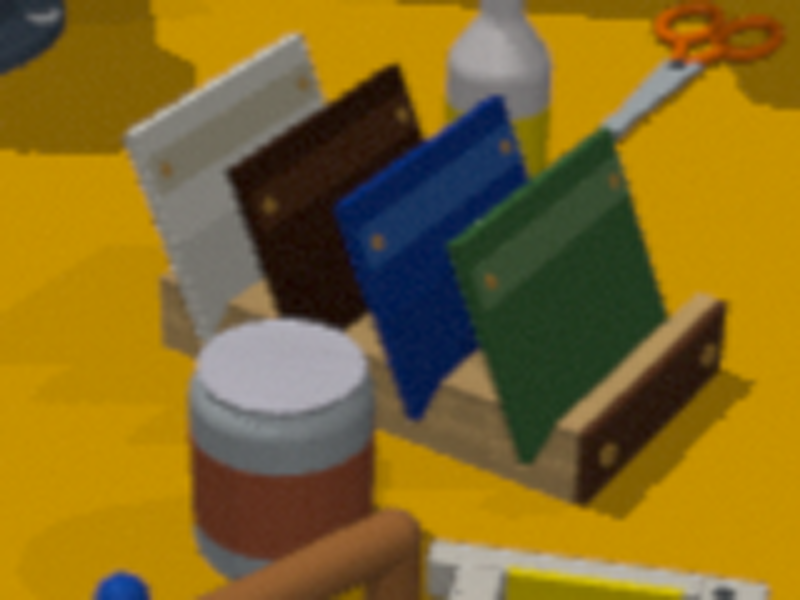

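View pics/c2.png

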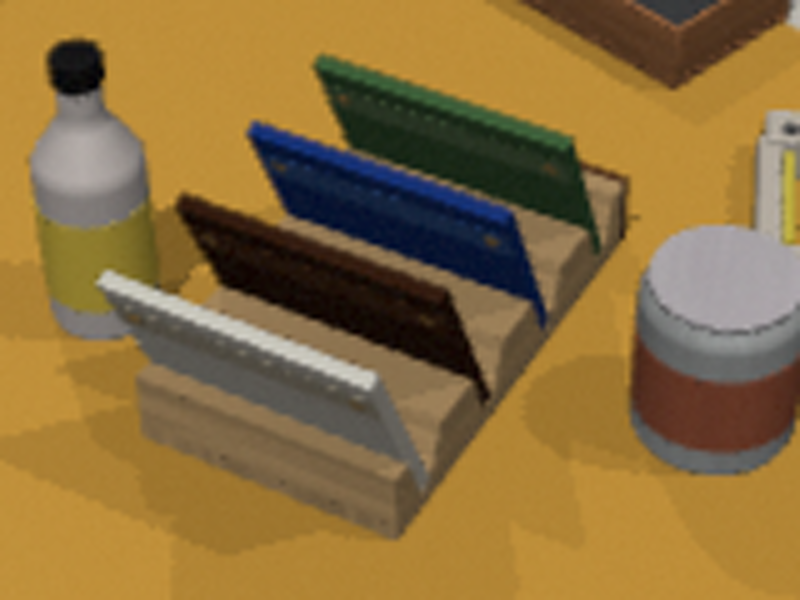

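Both crops show the order back to front: white, walnut, blue, green. The dark strip with screws (650,400 in the first crop) lies just beyond green, so only green must be tipped. I triangulate the top corners of green and blue next.

```bash
cat > h.py <<'E'
import cv2,numpy as np
from station import manip,vision
from scipy.spatial.transform import Rotation as Ro
def P(n):
    m=vision.camera_model(n);R=cv2.Rodrigues(np.array(m["rvec"],float))[0]
    return np.array(m["camera_matrix"])@np.c_[R,np.array(m["tvec"]).ravel()]
def tri(a,b):
    X=cv2.triangulatePoints(P("scene"),P("side"),np.array(a,float).reshape(2,1),np.array(b,float).reshape(2,1)).ravel();return X[:3]/X[3]
E
python3 - <<'E'
from h import *
pts={}
for k,a,b in [("gL",(608,128),(320,56)),("gR",(450,243),(573,138)),("bL",(497,97),(252,125)),("bR",(335,208),(512,211)),("wL",(300,37),(100,275)),("wR",(128,135),(378,378))]:
    pts[k]=tri((240+a[0]/5-.4,160+a[1]/5-.4),(220+b[0]/5-.4,190+b[1]/5-.4));print(k,pts[k].round(4))
G=(pts["gL"]+pts["gR"])/2;B=(pts["bL"]+pts["bR"])/2;W=(pts["wL"]+pts["wR"])/2
u=(G-W)[:2];u/=np.linalg.norm(u);print("G",G,"B",B,"W",W,"dir",u,np.degrees(np.arctan2(u[1],u[0])),np.linalg.norm(G-W))
d=pts["gL"]-pts["gR"];print("width",np.linalg.norm(d),np.degrees(np.arctan2(-d[0],d[1])))
s=manip.sense();R=Ro.from_quat(s["tool_rot"]).as_matrix();print(R.round(3))
E
```

```text
gL [0.5746 0.0973 0.1257]
gR [ 0.617  -0.0476  0.128 ]
bL [0.5103 0.0775 0.1247]
bR [ 0.5542 -0.0667  0.1267]
wL [0.3844 0.0415 0.1231]
wR [ 0.429  -0.1042  0.1259]
G [0.59579653 0.02484393 0.12682622] B [0.53225198 0.00540388 0.12567617] W [ 0.40668407 -0.03135721  0.12447358] dir [0.9585661  0.28487021] 16.551090798993997 0.1973008560612075
width 0.15100752077049986 16.3021820419252
[[-0.927  0.374 -0.001]
 [ 0.374  0.927 -0.002]
 [ 0.    -0.002 -1.   ]]
```

Call:
drive_tool(deltas=[[[-26,-20,0,0],[-52,-40,0,0],[-78,-59,0,0],[-104,-79,0,0],[-131,-99,0,0]]], jaw=0)

```text
t: 0.52
tcp_pos: [0.3184, 0.4372, 0.2309]
tool_rot: [0.19, 0.982, -0.0, -0.0]
force: [0.6, 0.4, -0.5]
finger_gap: 0.302
gripper_force: 0.0
```

Call:
drive_tool(deltas=[[[-26,-20,0,0],[-52,-40,0,0],[-78,-59,0,0],[-104,-79,0,0],[-131,-99,0,0]]])

```text
t: 0.93
tcp_pos: [0.4029, 0.2963, 0.2311]
tool_rot: [0.191, 0.982, -0.0, -0.0]
force: [0.0, 0.5, -0.0]
finger_gap: 0.002
gripper_force: 0.0
```

Call:
drive_tool(deltas=[[[-26,-20,0,0],[-52,-40,0,0],[-78,-59,0,0],[-104,-79,0,0],[-131,-99,0,0]]])

```text
t: 1.35
tcp_pos: [0.4873, 0.1555, 0.231]
tool_rot: [0.191, 0.982, -0.0, -0.001]
force: [-0.1, 0.7, -0.3]
finger_gap: 0.002
gripper_force: 0.0
```

Call:
drive_tool(deltas=[[[-26,-20,0,0],[-52,-40,0,0],[-78,-59,0,0],[-104,-79,0,0],[-130,-98,0,0]]])

```text
t: 1.77
tcp_pos: [0.5712, 0.0159, 0.2309]
tool_rot: [0.191, 0.982, 0.0, -0.001]
force: [-0.2, 0.4, 0.3]
finger_gap: 0.003
gripper_force: 0.0
```

Call:
drive_tool(deltas=[[[0,0,0,-0.11],[0,0,0,-0.22],[0,0,0,-0.33],[0,0,0,-0.44],[0,0,0,-0.55]]])

```text
t: 2.18
tcp_pos: [0.5706, 0.0173, 0.2307]
tool_rot: [-0.086, 0.996, 0.0, -0.001]
force: [0.4, 0.2, 0.0]
finger_gap: -0.0
gripper_force: 0.0
```

Call:
drive_tool(deltas=[[[0,0,0,-0.06],[0,0,0,-0.12],[0,0,0,-0.12],[0,0,0,-0.12]]])

```text
t: 2.52
tcp_pos: [0.5708, 0.0175, 0.231]
tool_rot: [-0.142, 0.99, 0.0, -0.0]
force: [0.7, 0.3, -0.3]
finger_gap: -0.003
gripper_force: 0.0
```

```bash
python3 - <<'E'
from h import *
s=manip.sense();R=Ro.from_quat(s["tool_rot"]).as_matrix();print(s["t"],s["tcp_pos"],s["force"],s["finger_gap"]);print(R.round(3))
print("need tool mm",(R.T@(np.array([.5706,.0168,.10])-s["tcp_pos"])*1000).round(1))
a=vision.snapshot("scene")[130:280,220:420];b=vision.snapshot("side")[160:310,200:400]
cv2.imwrite("pics/d.png",np.hstack([cv2.resize(x,(400,300)) for x in(a,b)])[:,:,::-1])
E
```

```text
2.5167 [0.57076145 0.01747347 0.23097102] [ 0.74911112  0.33366273 -0.30019707] -0.0031406484537885616
[[-0.96  -0.281 -0.001]
 [-0.281  0.96   0.   ]
 [ 0.001  0.    -1.   ]]
need tool mm [  0.2  -0.6 131. ]
```

View pics/d.png

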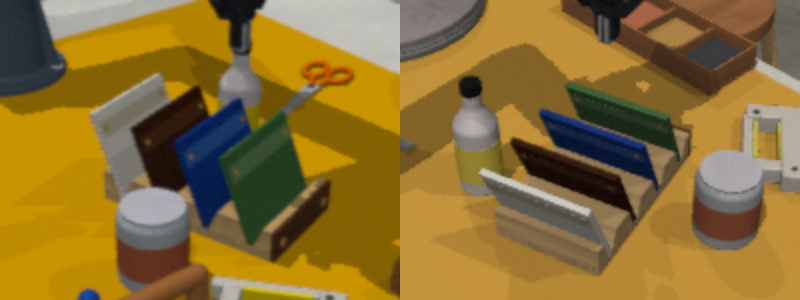

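The shut fingers (tip at 240,50 on the left, 605,38 on the right) hang above the blue–green gap, and nothing has been disturbed. I lower them into the gap.

Call:
drive_tool(deltas=[[[0,0,25,0],[0,0,50,0],[0,0,75,0],[0,0,90,0],[0,0,100,0]]])

```text
t: 3.03
tcp_pos: [0.5698, 0.0176, 0.1293]
tool_rot: [-0.142, 0.99, 0.001, -0.002]
force: [-0.3, -0.1, -0.3]
finger_gap: 0.002
gripper_force: 0.0
```

Call:
drive_tool(deltas=[[[0,0,8,0],[0,0,16,0],[0,0,24,0],[0,0,32,0],[0,0,35,0]]])

```text
t: 3.45
tcp_pos: [0.5708, 0.0175, 0.0955]
tool_rot: [-0.143, 0.99, 0.0, -0.0]
force: [0.6, 0.4, 0.1]
finger_gap: 0.002
gripper_force: 0.0
```

Call:
drive_tool(deltas=[[[-4,0,0,0],[-8,0,0,0],[-12,0,0,0],[-16,0,0,0],[-20,0,0,0]]])

```text
t: 3.87
tcp_pos: [0.5911, 0.0232, 0.0968]
tool_rot: [-0.143, 0.99, -0.0, 0.001]
force: [-0.4, 0.4, 0.6]
finger_gap: -0.001
gripper_force: 0.2
```

Call:
drive_tool(deltas=[[[-4,0,0,0],[-8,0,0,0],[-12,0,0,0],[-16,0,0,0],[-20,0,0,0]]])

```text
t: 4.28
tcp_pos: [0.6098, 0.0288, 0.0963]
tool_rot: [-0.143, 0.99, 0.0, 0.0]
force: [-1.1, 0.2, 0.1]
finger_gap: -0.0
gripper_force: 0.1
```

```bash
python3 - <<'E'
from h import *
a=vision.snapshot("scene")[130:280,220:420];b=vision.snapshot("side")[160:310,200:400]
cv2.imwrite("pics/e.png",np.hstack([cv2.resize(x,(400,300)) for x in(a,b)])[:,:,::-1])
E
```

```text
(no output)
```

View pics/e.png

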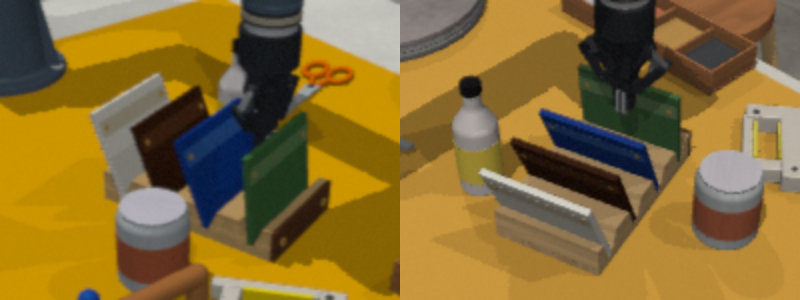

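Green (278,180 left; 630,105 right) is nearly upright and the other three are unmoved. I push on slowly past upright, then back off and rise.

Call:
drive_tool(deltas=[[[-4,0,0,0],[-8,0,0,0],[-12,0,0,0],[-16,0,0,0],[-20,0,0,0]]])

```text
t: 4.8
tcp_pos: [0.6291, 0.0345, 0.0963]
tool_rot: [-0.143, 0.99, -0.0, 0.0]
force: [-0.6, 0.3, -0.1]
finger_gap: -0.004
gripper_force: 0.0
```

Call:
drive_tool(deltas=[[[-4,0,0,0],[-8,0,0,0],[-12,0,0,0],[-16,0,0,0],[-16,0,0,0]]])

```text
t: 5.22
tcp_pos: [0.645, 0.039, 0.0964]
tool_rot: [-0.143, 0.99, -0.0, 0.001]
force: [0.1, -0.8, -0.6]
finger_gap: -0.002
gripper_force: 0.0
```

Call:
drive_tool(deltas=[[[5,0,0,0],[15,0,0,0],[20,0,0,0],[20,0,-10,0],[20,0,-30,0]]])

```text
t: 5.63
tcp_pos: [0.6223, 0.0333, 0.1247]
tool_rot: [-0.142, 0.99, 0.001, -0.003]
force: [0.4, 0.6, 0.6]
finger_gap: -0.002
gripper_force: 0.0
```

Call:
drive_tool(deltas=[[[0,0,-20,0],[0,0,-45,0],[0,0,-70,0],[0,0,-100,0],[0,0,-100,0]]])

```text
t: 6.05
tcp_pos: [0.6288, 0.0329, 0.2339]
tool_rot: [-0.143, 0.99, -0.002, 0.007]
force: [1.3, 0.9, -0.1]
finger_gap: 0.0
gripper_force: 0.0
```

```bash
python3 - <<'E'
from h import *
a=vision.snapshot("scene")[130:280,220:420];b=vision.snapshot("side")[160:310,200:400]
cv2.imwrite("pics/f.png",np.hstack([cv2.resize(x,(400,300)) for x in(a,b)])[:,:,::-1]);print(manip.sense()["tcp_pos"])
E
```

```text
[0.62580227 0.03312363 0.22886238]
```

View pics/f.png

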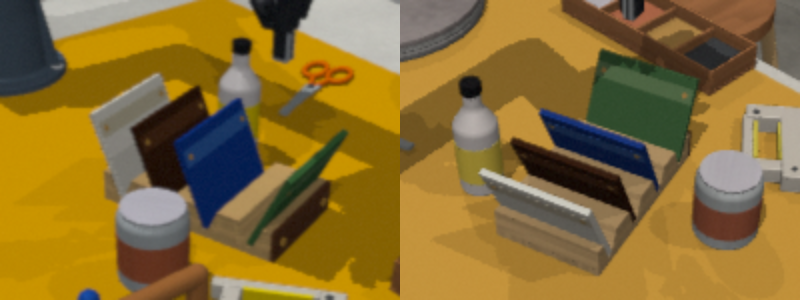

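Green (300,185 left) now leans forward in its groove. Blue, walnut and white still lean back, and the fingers are clear above.

```bash
python3 -c "
from station import manip
print(manip.sign_off())"
```

```text
the job is handed in; nothing more can be done
None
```

Job handed in: green, the only board in front of blue, was pushed over and leans towards the customer in its groove, while blue, walnut and white still lean back and the bottle and tin beside the stand were not disturbed.

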